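Load the scraper caddy and dock it

ROBOT

A 7-joint arm with a two-finger parallel gripper is mounted at the origin on a cart in front of the work surface, level with it; the furniture and walls round the work are solid. World frame = base frame: x ahead of the robot, y to its left, z up, the work surface at z = 0. Lengths are in m, angles in rad, forces in N, time in s.
With the tool pointing down it reaches from about 0.4 to 0.9 m from the base axis. Payload 5.6 kg.
Tool frame: the origin (TCP) lies at the very end of the fingers, on their centre line; the grasp point (between the pads) lies 19 mm behind it; z points along the fingers, y is the line along which they close (so a half turn about z gives the same grasp; the last joint's range is limited). The gripper opens to 92 mm and grips with 3 to 60 N. Pads are 20 mm wide; open, the fingers measure 128 mm over their backs; the gripper's body (75 mm by 189 mm) begins 69 mm behind the grasp point.
Start: joints at [1.116, 0.468, -0.012, 1.603, 0.006, 1.071, -0.056], TCP at [0.26, -0.596, 0.215] pointing down, gripper open.
Joint ranges: [-2.53, 2.53], [-0.31, 2.02], [-1.57, 1.55], [0.28, 2.44], [-1.29, 4.43], [0.15, 1.84], [-2.92, 2.92]. Speed limits (rad/s): [2.57, 2.57, 3.14, 3.14, 3.14, 3.14, 3.14].

INTERFACE

Orientations are given as a unit quaternion [x, y, z, w].
In Python, from workcell import arm, capture, ticket gives the robot as it stands.
- The arm moves only by the tool arm_command, never from a script. Its argument "rows" is a list that holds one entry, the list of rows, each a list of 5 numbers: the shift along the tool's x, y, z scaled (see below), then the turn about the tool's z scaled (see below), then the opening, from -1 (shut) to 1 (fully open), so that 0 is half open. A call has 1 to 8 rows; each row is the pose to reach, as a shift and turn from the pose commanded when the call began, along the tool's axes at that moment; what a row does not reach only later rows make up. The controller multiplies each number of a shift by 25 cm and each number of a turn by 45 degrees. A row lasts 1/8 s, in which the tool goes at most 62.5 mm and 10.7 degrees, less where a joint would pass 70% of its speed; a pose out of reach is approached as far as the arm can. A call with a number of a shift or a turn outside -1 to 1 is refused whole. A call with a gripper value outside its range is refused whole. The fingers move at their own pace and stop on an object; "squeeze" is the grip in N (left out, the last holds). Time passes only in rows, so rows that repeat a pose let the fingers close. It gives the time, the measured TCP pose, the force, the opening and the grip force at its end, in the units of the state.
- arm.observe(): the state, without advancing time (a new reading comes with each control period).
- capture(name): name is "scene" or "top" or "wrist"; returns a dict with "pixels" (480x640x3 uint8, red, green, blue), "mtx" (3x3 intrinsics, pixels), "R" (3x3) and "t" (3): a world point X has camera coordinates R X + t; the wrist camera has in their place "T_tool_cam" (4x4, takes a point from camera to tool coordinates, whose origin is the TCP and whose axes are the flange's). Camera axes: x right, y down, z forward; pixel columns grow to the right and rows downward; lengths in m; the calibration is good to about 2 mm. A picture is of the moment at which its call begins: read the wrist's pose just before it. There is no depth.
- ticket.hand_in(): hands the job in; it is judged then, once.
The state is a dict: "time_s": time; "joint_positions": joint angles; "qd": joint speeds; "tau": joint torques, N m; "eef_pos": TCP position; "tcp_rot": TCP orientation; "wrist_force": force on the tool from outside, world axes, zero at the start; "wrist_torque": the same for the moment, N m; "opening": finger opening in m; "finger_force": force on a finger pad.
Only numpy, scipy, OpenCV 4.12 (cv2) and the standard library are available. Lean on these libraries where they do the work, as an engineer would, in place of code of your own. Each camera call takes 0.05 s, during which the arm holds its last target. There are 200 camera calls.

TASK

Take every dough scraper out of the drip rack and press it blade down into a free sprung clip of the caddy, square and fully home, one to a clip. Only when all are in, push the caddy, without lifting it, nose first up the dock's ramp until its tail drops behind the lip, and leave it level there with all the scrapers still seated. Leave the other things on the table alone.

Things in the scene. Friction and masses are not known exactly. Their poses are not given: they have to be found in the camera images.
- scraper_1: Dough scraper, 100 g, blade down, loose in the rack (leaning up to 5 degrees); all alike, some may be absent. Steel blade 90 mm wide (its y), 3.5 mm thick (x), square straight lower edge; black handle 96 mm long (y), 14 mm thick (x), 55 to 83 mm above the edge. Origin: middle of the blade's lower edge; z up to the handle.
- scraper_2: Dough scraper, 100 g, blade down, loose in the rack (leaning up to 5 degrees); all alike, some may be absent. Steel blade 90 mm wide (its y), 3.5 mm thick (x), square straight lower edge; black handle 96 mm long (y), 14 mm thick (x), 55 to 83 mm above the edge. Origin: middle of the blade's lower edge; z up to the handle.
- scraper_3: Dough scraper, 100 g, blade down, loose in the rack (leaning up to 5 degrees); all alike, some may be absent. Steel blade 90 mm wide (its y), 3.5 mm thick (x), square straight lower edge; black handle 96 mm long (y), 14 mm thick (x), 55 to 83 mm above the edge. Origin: middle of the blade's lower edge; z up to the handle.
- scraper_4: Dough scraper, 100 g, blade down, loose in the rack (leaning up to 5 degrees); all alike, some may be absent. Steel blade 90 mm wide (its y), 3.5 mm thick (x), square straight lower edge; black handle 96 mm long (y), 14 mm thick (x), 55 to 83 mm above the edge. Origin: middle of the blade's lower edge; z up to the handle.
- rack: Grey plastic drip rack, 200 mm (its x) by 96 mm (y), fixed. Four loose slots 5.8 mm wide at x = -66, -22, 22, 66 mm take blades lying across its x; slot floor 6 mm above the table, slot walls 50 mm wide (y), up to 42 mm high. The handles stand above them, 30 mm apart. Origin: middle of its underside; z up.
- caddy: Loose caddy, 0.6 kg empty: wooden base 230 mm long (its x), 110 mm wide (y), 12 mm thick (nose undercut 4 by 8 mm); four sprung clips in a row along x; a steel bar across its tail (-x). Its nose (+x) points to the dock. Origin: middle of its underside; z up. A scraper is home when its edge rests on the base, 12 mm above the underside, its x along the caddy's x (either way round).
- clip_1 (a point): Middle of a clip's bottom, on the base, at caddy x = -50 mm, y = 0, z = 12 mm (caddy axes; clips 44 mm apart). Two sprung steel jaws 60 mm wide (y) meet here and part along x (2 N + 500 N/m each, 6 mm travel) as a blade is pressed down between them, about 10 N; then friction holds it. V mouth: 16 mm wide at 36 mm above this point, closed at 22 mm.
- clip_2 (a point): Middle of a clip's bottom, on the base, at caddy x = -6 mm, y = 0, z = 12 mm (caddy axes; clips 44 mm apart). Two sprung steel jaws 60 mm wide (y) meet here and part along x (2 N + 500 N/m each, 6 mm travel) as a blade is pressed down between them, about 10 N; then friction holds it. V mouth: 16 mm wide at 36 mm above this point, closed at 22 mm.
- clip_3 (a point): Middle of a clip's bottom, on the base, at caddy x = 38 mm, y = 0, z = 12 mm (caddy axes; clips 44 mm apart). Two sprung steel jaws 60 mm wide (y) meet here and part along x (2 N + 500 N/m each, 6 mm travel) as a blade is pressed down between them, about 10 N; then friction holds it. V mouth: 16 mm wide at 36 mm above this point, closed at 22 mm.
- clip_4 (a point): Middle of a clip's bottom, on the base, at caddy x = 82 mm, y = 0, z = 12 mm (caddy axes; clips 44 mm apart). Two sprung steel jaws 60 mm wide (y) meet here and part along x (2 N + 500 N/m each, 6 mm travel) as a blade is pressed down between them, about 10 N; then friction holds it. V mouth: 16 mm wide at 36 mm above this point, closed at 22 mm.
- caddy_bar (a point): Middle of the caddy's bar: a round steel bar 14 mm thick along the caddy's y, 84 mm clear between its two uprights, 85 mm above the caddy's underside, at caddy x = -105 mm. It can be gripped or caged from above; the next clip is 55 mm ahead of it. Axes as the caddy's.
- dock: Fixed aluminium dock; the caddy enters along its +x. Origin: on the table under the middle of the bed; z up. Ramp from the table at x = -261 mm to 22 mm high at x = -130; flat lip to -120; drop to the bed, 14 mm high, -120 to the end stop at +121. Cheeks 117 mm apart, 50 mm high, from x = -200, flaring to 178 mm at -270. Caddy home: its origin near x = 0, y = 0, z = 14 mm, level, axes parallel.
- ramekin: A bystander, to be left where it stands: small white ramekin, 65 x 65 x 40 mm. Origin: middle of its underside.
- tin: A bystander, to be left where it stands: small food tin, 57 mm across, 72 mm high. Origin: middle of its underside.
- tub: A bystander, to be left where it stands: round white deli tub, 119 mm across, 65 mm high. Origin: middle of its underside.
- spice: A bystander, to be left where it stands: spice jar with a cap, 45 mm across, 106 mm high. Origin: middle of its underside.
Mind the look-alikes: they are no part of the job. Leave any blue or yellow look-alike of the scraper_2 alone.

How it is judged:
On the way, in this order (a step that is already met when the one before it is completed fails the run):
1. every scraper is seated in a clip of the caddy, while the caddy still stands level before the ramp (z of scraper_1 in the frame of caddy between 0.008 and 0.0165 m and y of scraper_1 in the frame of caddy between -0.018 and 0.018 m and angle between the z axis of each of scraper_1, scraper_2, scraper_3, scraper_4 and the z axis of caddy, either way round below 0.15 rad and angle between the x axis of each of scraper_1, scraper_2, scraper_3, scraper_4 and the x axis of caddy, either way round below 0.2 rad and (distance between scraper_1 and clip_1 below 0.019 m or distance between scraper_1 and clip_2 below 0.019 m or distance between scraper_1 and clip_3 below 0.019 m or distance between scraper_1 and clip_4 below 0.019 m) and z of scraper_2 in the frame of caddy between 0.008 and 0.0165 m and y of scraper_2 in the frame of caddy between -0.018 and 0.018 m and (distance between scraper_2 and clip_1 below 0.019 m or distance between scraper_2 and clip_2 below 0.019 m or distance between scraper_2 and clip_3 below 0.019 m or distance between scraper_2 and clip_4 below 0.019 m) and z of scraper_3 in the frame of caddy between 0.008 and 0.0165 m and y of scraper_3 in the frame of caddy between -0.018 and 0.018 m and (distance between scraper_3 and clip_1 below 0.019 m or distance between scraper_3 and clip_2 below 0.019 m or distance between scraper_3 and clip_3 below 0.019 m or distance between scraper_3 and clip_4 below 0.019 m) and z of scraper_4 in the frame of caddy between 0.008 and 0.0165 m and y of scraper_4 in the frame of caddy between -0.018 and 0.018 m and (distance between scraper_4 and clip_1 below 0.019 m or distance between scraper_4 and clip_2 below 0.019 m or distance between scraper_4 and clip_3 below 0.019 m or distance between scraper_4 and clip_4 below 0.019 m) and x of caddy in the frame of dock below -0.2 m and angle between caddy's own z axis and vertical below 0.04 rad), for 0.2 s.
2. the caddy is climbing the ramp: nose up and resting on the dock (angle between caddy's own z axis and vertical above 0.06 rad and contact force between caddy and dock above 0.5 N), for 0.1 s.
At the end, for the whole second after the job is handed in: Every scraper present stands blade down in its own clip: its edge within 4.5 mm of the caddy's base and 18 mm of the clip's middle, within 0.15 rad of square. The caddy lies at rest level on the dock's bed with its tail behind the lip (within 9 mm along, 3.5 mm in height) (z of scraper_1 in the frame of caddy between 0.008 and 0.0165 m and y of scraper_1 in the frame of caddy between -0.018 and 0.018 m and angle between the z axis of each of scraper_1, scraper_2, scraper_3, scraper_4 and the z axis of caddy, either way round below 0.15 rad and angle between the x axis of each of scraper_1, scraper_2, scraper_3, scraper_4 and the x axis of caddy, either way round below 0.2 rad and (distance between scraper_1 and clip_1 below 0.019 m or distance between scraper_1 and clip_2 below 0.019 m or distance between scraper_1 and clip_3 below 0.019 m or distance between scraper_1 and clip_4 below 0.019 m) and z of scraper_2 in the frame of caddy between 0.008 and 0.0165 m and y of scraper_2 in the frame of caddy between -0.018 and 0.018 m and (distance between scraper_2 and clip_1 below 0.019 m or distance between scraper_2 and clip_2 below 0.019 m or distance between scraper_2 and clip_3 below 0.019 m or distance between scraper_2 and clip_4 below 0.019 m) and z of scraper_3 in the frame of caddy between 0.008 and 0.0165 m and y of scraper_3 in the frame of caddy between -0.018 and 0.018 m and (distance between scraper_3 and clip_1 below 0.019 m or distance between scraper_3 and clip_2 below 0.019 m or distance between scraper_3 and clip_3 below 0.019 m or distance between scraper_3 and clip_4 below 0.019 m) and z of scraper_4 in the frame of caddy between 0.008 and 0.0165 m and y of scraper_4 in the frame of caddy between -0.018 and 0.018 m and (distance between scraper_4 and clip_1 below 0.019 m or distance between scraper_4 and clip_2 below 0.019 m or distance between scraper_4 and clip_3 below 0.019 m or distance between scraper_4 and clip_4 below 0.019 m) and x of caddy in the frame of dock between -0.009 and 0.009 m and y of caddy in the frame of dock between -0.01 and 0.01 m and z of caddy in the frame of dock below 0.0175 m and angle between caddy's own z axis and vertical below 0.03 rad and angle between the x axis of caddy and the x axis of dock, either way round below 0.1 rad and x of caddy_bar in the frame of dock below 0 m and linear speed of caddy below 0.02 m/s and linear speed of each of scraper_1, scraper_2, scraper_3, scraper_4 below 0.03 m/s); the robot touches nothing.
It fails at once if the caddy is lifted (its origin more than 50 mm above the table) (height (world z) of caddy above 0.05 m).
It fails at once if a bystander is moved by more than 30 mm (distance of any of ramekin, tin, tub, spice from where it was at the start of the episode above 0.03 m).
Of scraper_1, scraper_2, scraper_3, scraper_4 only 3 to 4 are there at a start; the rules pass over those that are not, and their reading is None.
At some moment in a run one of caddy may be knocked a few centimetres aside while the robot is not near it.
It also fails if it takes over 210 s, if anything falls off the work surface, if the arm or the gripper's body presses on something with over 40 N, if the wrist force passes 120 N, or if a joint passes its speed limit or range.

## Working session

There is one attempt and no reset: what is moved stays moved. The work goes in short steps, Python scripts to look and compute and a tool call to move; the robot and the scene stay as the last step left them, time stands still between calls to the robot, and variables do not carry over. Pictures are saved under pics/ and viewed, at most 14 in all, crops included, and the job is handed in when it is done.

Besides the shell and the picture viewer there is one more tool, called after ">>>" as name([rows], argument=value, ...), one row to a line, values as JSON. arm_command: Moves the arm, as the interface text tells. Shifts and turns lie within -1 to 1; 1 stands for 25 cm of shift or 45 degrees of turn. Its arguments: {"type":"object","properties":{"rows":{"type":"array","items":{"type":"array","items":{"type":"array","items":{"type":"number"}}}},"squeeze":{"type":"number"}},"required":["rows"]}

```bash
mkdir -p pics; ls; python3 - <<'E'
from workcell import arm, capture
import cv2,json
s=arm.observe(); print(s)
for n in ("scene","top"):
    c=capture(n); cv2.imwrite(f"pics/{n}0.png",c["pixels"][:,:,::-1]); print(n,c["mtx"].tolist(),c["R"].tolist(),c["t"].tolist())
c=capture("wrist"); print(c["T_tool_cam"],c["mtx"])
E
```

```text
pics
{'time_s': 0.0, 'joint_positions': array([ 1.11598284,  0.46837008, -0.01161486,  1.60361182,  0.00599643,
        1.07140422, -0.0563046 ]), 'qd': array([ 0.00012787,  0.00016001, -0.00072924,  0.00064976, -0.00039679,
       -0.00055736,  0.00090338]), 'tau': array([-3.06470920e-04, -5.20586014e+01, -1.23725124e-02, -2.43757010e+01,
       -5.65796031e-02,  1.72411086e-02,  1.60479831e-04]), 'eef_pos': array([ 0.2598872 , -0.59514946,  0.21364984]), 'tcp_rot': array([ 9.78881713e-01,  2.04425584e-01, -2.35564198e-04, -8.47286370e-04]), 'wrist_force': array([ 0.00973354, -0.20074639,  0.2529646 ]), 'wrist_torque': array([ 4.04468151e-05, -5.02761872e-02,  3.22372726e-02]), 'finger_force': 0.0, 'opening': 0.09167285367564892}
scene [[591.9307813643902, 0.0, 310.8306427841694], [0.0, 591.9307813643902, 240.7785796516596], [0.0, 0.0, 1.0]] [[0.6908646627590915, -0.7226720854783036, 0.02123851739661287], [-0.3976531061516138, -0.40435653101702534, -0.8236308657352825], [0.6038029686236563, 0.5605718978813662, -0.5667284379550253]] [-0.4873158069137954, 0.14421155552720466, 1.71257681981201]
top [[543.9142591646079, 0.0, 318.1306046382979], [0.0, 543.9142591646079, 238.4283178292009], [0.0, 0.0, 1.0]] [[0.010875728139800533, -0.9998885189882857, 0.01023074449109502], [-0.9900274570607416, -0.012204462648237725, -0.14034488005377901], [0.14045409500356695, -0.00860236519107919, -0.9900498202160578]] [-0.22512418490066685, 0.48008809570939, 1.5677662202533178]
[[-1.58228514e-05 -9.63914207e-01 -2.66213073e-01  7.41688950e-02]
 [ 9.99999958e-01 -9.24992959e-05  2.75488104e-04  7.05437652e-05]
 [-2.90171419e-04 -2.66213058e-01  9.63914168e-01 -1.68833878e-01]
 [ 0.00000000e+00  0.00000000e+00  0.00000000e+00  1.00000000e+00]] [[414.7234871    0.         323.3641718 ]
 [  0.         414.7234871  238.36193582]
 [  0.           0.           1.        ]]
```

View pics/scene0.png

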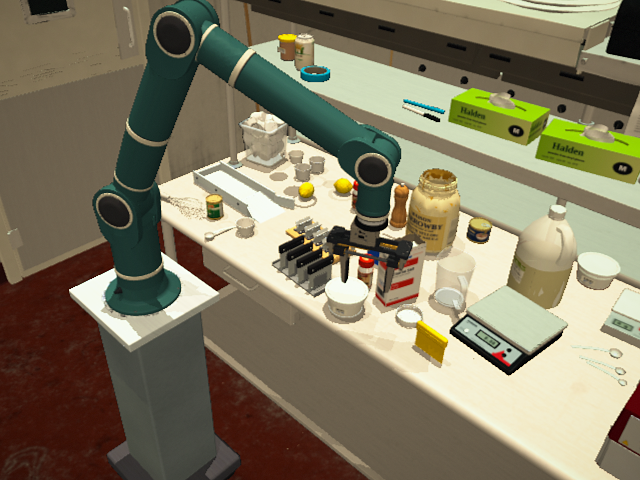

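View pics/top0.png

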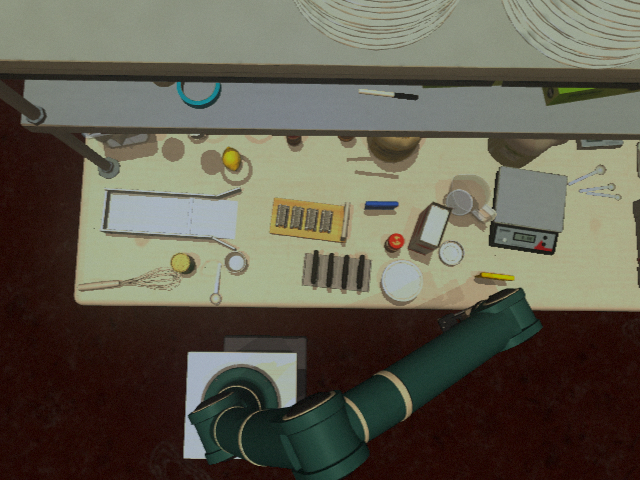

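The scene has four black-handled scrapers in the rack (top view px 315–360, 271). The caddy is at (310,220) with its bar at the right, and the dock is at left (105–240, 213). Blue and yellow decoys are off to the right.

```bash
cat > h.py <<'E'
import numpy as np, cv2
from scipy.spatial.transform import Rotation as Ro
from workcell import arm, capture, ticket
def pose():
    s=arm.observe(); R=Ro.from_quat(s["tcp_rot"]).as_matrix(); return np.array(s["eef_pos"]),R
def yaw(R): return np.degrees(np.arctan2(R[1,0],R[0,0]))
def shot(name,save=None):
    p,R=pose(); c=capture(name)
    if name=="wrist":
        T=np.array(c["T_tool_cam"]); c["o"]=R@T[:3,3]+p; c["Q"]=R@T[:3,:3]
    else: c["Q"]=np.array(c["R"]).T; c["o"]=-c["Q"]@np.array(c["t"])
    if save: cv2.imwrite(f"pics/{save}.png",c["pixels"][:,:,::-1])
    return c
def ray(c,uv,z):
    uv=np.atleast_2d(np.array(uv,float)); d=(c["Q"]@np.linalg.inv(c["mtx"])@np.c_[uv,np.ones(len(uv))].T).T
    return c["o"]+d*((z-c["o"][2])/d[:,2])[:,None]
def proj(c,X):
    q=(np.atleast_2d(X)-c["o"])@c["Q"]; q=q@np.array(c["mtx"]).T; return q[:,:2]/q[:,2:]
def go(x,y,z,yw=None):
    p,R=pose(); d=R.T@(np.array([x,y,z])-p)/.25
    t=0 if yw is None else (yaw(R)-yw)/45
    print("shift",d.round(4),"turn",round(t,4),"yaw",round(yaw(R),2),"p",p.round(4))
def rot(p,a): a=np.radians(a); return np.array([np.cos(a)*p[0]-np.sin(a)*p[1],np.sin(a)*p[0]+np.cos(a)*p[1]])
E
python3 - <<'E'
from h import *
c=shot("top")
print("handles",ray(c,[(315,268),(331,269),(346,271),(360,272)],.08).round(3).tolist())
print("bar",ray(c,[(348,204),(346,240)],.09).round(3).tolist(),"caddy tops",ray(c,[(272,200),(269,232)],.012).round(3).tolist())
print("clips",ray(c,[(282,216),(297,217),(312,219),(327,220)],.05).round(3).tolist())
print("dock",ray(c,[(105,190),(104,234)],.05).round(3).tolist(), ray(c,[(238,202),(237,240)],0).round(3).tolist())
go(.45,-.28,.30,0)
E
```

```text
handles [[0.391, -0.211, 0.08], [0.389, -0.257, 0.08], [0.384, -0.299, 0.08], [0.381, -0.339, 0.08]]
bar [[0.576, -0.304, 0.09], [0.471, -0.298, 0.09]] caddy tops [[0.601, -0.079, 0.012], [0.504, -0.073, 0.012]]
clips [[0.546, -0.113, 0.05], [0.543, -0.157, 0.05], [0.538, -0.201, 0.05], [0.535, -0.245, 0.05]]
dock [[0.617, 0.41, 0.05], [0.486, 0.404, 0.05]] [[0.596, 0.025, 0.0], [0.48, 0.024, 0.0]]
shift [ 1.2014 -0.8523 -0.3431] turn 0.5242 yaw 23.59 p [ 0.26   -0.5954  0.214 ]
```

>>> arm_command([
  [[0.1,-0.2,-0.35,0.2,1],[0.2,-0.4,-0.35,0.4,1],[0.4,-0.7,-0.35,0.524,1],[0.6,-0.8,-0.35,0.524,1],[0.8,-0.85,-0.35,0.524,1],[1.0,-0.85,-0.35,0.524,0.2],[1.0,-0.85,-0.35,0.524,-0.45],[1.0,-0.85,-0.35,0.524,-0.45]],
], squeeze=20)

```text
time_s: 1.2
eef_pos: [0.4042, -0.3007, 0.3018]
tcp_rot: [1.0, 0.001, -0.0, -0.0]
wrist_force: [-0.2, -0.9, 0.7]
opening: 0.0641
finger_force: 0.0
```

```bash
python3 - <<'E'
from h import *
go(.43,-.24,.30,0)
E
```

```text
shift [ 0.1036 -0.2428  0.007 ] turn 0.0018 yaw 0.08 p [ 0.4042 -0.3007  0.3018]
```

>>> arm_command([
  [[0.1,-0.24,0,0,-0.45],[0.1,-0.24,0,0,-0.45],[0.1,-0.24,0,0,-0.45],[0.1,-0.24,0,0,-0.45]],
])

```text
time_s: 1.7
eef_pos: [0.4281, -0.2428, 0.302]
tcp_rot: [1.0, -0.002, -0.0, 0.0]
wrist_force: [0.2, 0.5, 0.8]
opening: 0.0256
finger_force: 0.0
```

```bash
python3 - <<'E'
from h import *
s=arm.observe(); print(s["opening"],pose()[0]); c=shot("wrist","w1")
np.savez("w1.npz",o=c["o"],Q=c["Q"],mtx=c["mtx"],pixels=c["pixels"])
E
```

```text
0.02561311251518224 [ 0.42808817 -0.24280202  0.30200584]
```

View pics/w1.png

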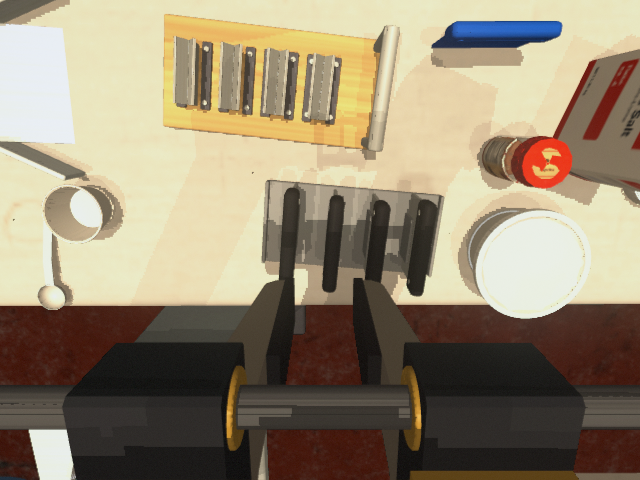

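The wrist view shows four black handles at px x≈290, 333, 378, 422 (rows 190–290). The empty caddy lies above at (164–395, 14–150), turned by about 6°, with its bar at right.

```bash
cat > cad.py <<'E'
from h import *
def line(P):  # robust line fit: dir, point
    v=cv2.fitLine(P.astype(np.float32),cv2.DIST_HUBER,0,.001,.001).ravel(); return v[:2],v[2:]
def wood(c,roi=None):
    hsv=cv2.cvtColor(c["pixels"],cv2.COLOR_RGB2HSV)
    m=cv2.inRange(hsv,(12,105,120),(28,255,255))
    if roi: k=np.zeros_like(m);k[roi[1]:roi[3],roi[0]:roi[2]]=1;m*=k
    n,l,st,_=cv2.connectedComponentsWithStats(cv2.morphologyEx(m,cv2.MORPH_CLOSE,np.ones((15,15))))
    i=1+np.argmax(st[1:,4]); return (l==i).astype(np.uint8)*255,st[i]
def caddy(c,roi=None):
    """caddy origin xy and heading (deg, world) from the wood's outline on z=.012"""
    m,st=wood(c,roi); cs,_=cv2.findContours(m,cv2.RETR_EXTERNAL,cv2.CHAIN_APPROX_NONE)
    uv=max(cs,key=cv2.contourArea)[:,0,:]; uv=uv[(uv.min(1)>2)&(uv[:,0]<637)&(uv[:,1]<477)]
    P=ray(c,uv,.012)[:,:2]
    (cx,cy),(w,h),a=cv2.minAreaRect((P*1000).astype(np.float32)); 
    b=cv2.boxPoints(((cx,cy),(w,h),a)); e=b[1]-b[0]; f=b[2]-b[1]
    e=e if np.linalg.norm(e)>np.linalg.norm(f) else f
    e=e/np.linalg.norm(e); e=e if e[1]>0 else -e
    q=P*1000-(cx,cy)
    for _ in range(3):
        nrm=np.array([-e[1],e[0]]); s=q@nrm; t=q@e
        mid=np.abs(t)<.35*max(w,h)
        A=line(q[mid&(s>s[mid].max()-5)]); B=line(q[mid&(s<s[mid].min()+5)])
        d=[v[0]*np.sign(v[0]@e) for v in (A,B)]; e=d[0]+d[1]; e/=np.linalg.norm(e)
    nrm=np.array([-e[1],e[0]]); sa,sb=A[1]@nrm,B[1]@nrm; s=q@nrm;t=q@e
    nose=np.median(t[(t>t.max()-6)&(np.abs(s-(sa+sb)/2)<35)])
    o=(np.array([cx,cy])+e*(nose-115)+nrm*(sa+sb)/2)/1000
    print("box",st,"width",abs(sa-sb).round(1),"angles",[np.degrees(np.arctan2(v[1],v[0])).round(2) for v in d])
    return o,np.degrees(np.arctan2(e[1],e[0]))
E
python3 - <<'E'
from cad import *
z=np.load("w1.npz"); c=dict(z)
o,a=caddy(c); print("caddy",o.round(4),a.round(2))
ux=np.array([np.cos(np.radians(a)),np.sin(np.radians(a))])
print("clips",[(o+ux*k/1000).round(4).tolist() for k in (-50,-6,38,82)],"bar",(o-ux*.105).round(4))
print("proj bar ends",proj(c,[np.r_[o-ux*.105+s*np.array([-ux[1],ux[0]])*.042,.085] for s in(-1,1)]).round(0).tolist(), "clip",proj(c,[np.r_[o+ux*k/1000,.048] for k in(-50,-6,38,82)]).round(0).tolist())
m=(c["pixels"].max(2)<75).astype(int)
E={}
for r in range(200,272,3):
    d=np.diff(np.r_[0,m[r,270:450],0]); a0=np.where(d==1)[0]+270;b0=np.where(d==-1)[0]+270
    runs=[(a1,b1) for a1,b1 in zip(a0,b0) if 9<b1-a1<34]
    if r%12==200%12: print(r,[(int(x),int(y)) for x,y in runs])
E
```

```text
box [  163    14   217   136 16253] width 108.1 angles [np.float32(83.45), np.float32(83.46)]
caddy [ 0.5417 -0.1936] 83.45
clips [[0.536, -0.2433], [0.5411, -0.1995], [0.5461, -0.1558], [0.5511, -0.1121]] bar [ 0.5298 -0.2979]
proj bar ends [[392.0, 39.0], [378.0, 140.0]] clip [[323.0, 87.0], [277.0, 82.0], [231.0, 77.0], [185.0, 71.0]]
200 [(284, 299), (330, 343)]
212 [(283, 299), (328, 343), (375, 390), (420, 437)]
224 [(282, 299), (327, 342), (371, 388), (415, 435)]
236 [(281, 298), (326, 342), (370, 387), (413, 434)]
248 [(281, 296), (325, 340), (368, 385), (411, 431)]
260 [(280, 295), (324, 339), (366, 384), (410, 430)]
```

```bash
python3 - <<'E'
from cad import *
c=dict(np.load("w1.npz"))
tops=[188,196,200,200]
for i,(L,sg,tp) in enumerate([([(284,200),(280,260)],-1,tops[0]),([(343.5,200),(339.5,260)],1,tops[1]),([(390.5,212),(384.5,260)],1,tops[2]),([(437.5,212),(430.5,260)],1,tops[3])]):
    P=ray(c,L,.088)[:,:2]; d=P[0]-P[1]; d/=np.linalg.norm(d); n=np.array([-d[1],d[0]])
    if sg<0: n=-n   # toward handle centre: left edge(+y) -> -y ; right edge(-y)->+y
    n = n if (n[1]>0)==(sg>0) else -n
    far=ray(c,[(L[0][0],tp)],.088)[0,:2]
    t=(far-P[0])@d; ctr=P[0]+d*(t-.048)+n*.007
    print(i,ctr.round(4),"ang",np.degrees(np.arctan2(d[1],d[0])).round(2))
E
```

```text
0 [ 0.3966 -0.2102] ang -5.4
1 [ 0.3899 -0.2528] ang -3.22
2 [ 0.3861 -0.2966] ang -4.73
3 [ 0.3859 -0.3412] ang -4.18
```

```bash
python3 - <<'E'
from h import *
go(.3966,-.2102,.13,-5);go(.3966,-.2102,.056,-5)
E
```

```text
shift [-0.1267 -0.1293  0.688 ] turn 0.1073 yaw -0.17 p [ 0.4282 -0.2426  0.302 ]
shift [-0.1266 -0.1294  0.984 ] turn 0.1073 yaw -0.17 p [ 0.4282 -0.2426  0.302 ]
```

>>> arm_command([
  [[-0.127,-0.13,0.2,0.107,-0.45],[-0.127,-0.13,0.4,0.107,-0.45],[-0.127,-0.13,0.6,0.107,-0.45],[-0.127,-0.13,0.7,0.107,-0.45],[-0.127,-0.13,0.7,0.107,-0.45]],
])

```text
time_s: 2.38
eef_pos: [0.3958, -0.2086, 0.1256]
tcp_rot: [0.999, -0.043, -0.002, -0.001]
wrist_force: [-0.1, 0.8, 0.9]
opening: 0.025
finger_force: 0.0
```

```bash
python3 - <<'E'
from h import *
go(.3966,-.2102,.056,-5)
shot("wrist","w2")
E
```

```text
shift [0.0049 0.0064 0.2782] turn 0.0025 yaw -4.89 p [ 0.3958 -0.2086  0.1256]
```

View pics/w2.png

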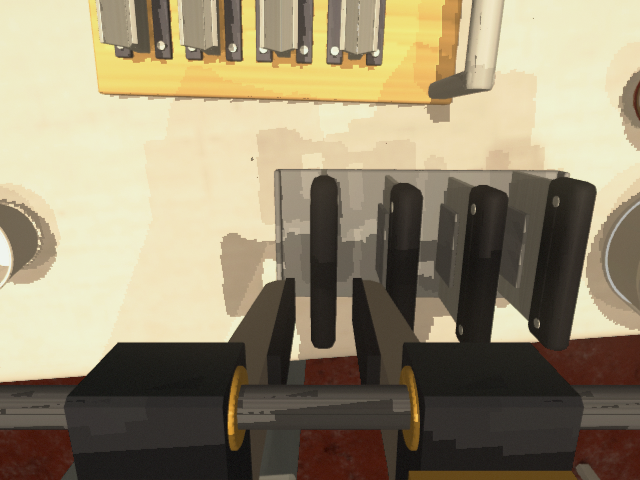

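The handle sits centred between the fingers at px (323, 176–348). I'll descend and grip it.

>>> arm_command([
  [[0.005,0.006,0.12,0,-0.45],[0.005,0.006,0.24,0,-0.45],[0.005,0.006,0.28,0,-0.45],[0.005,0.006,0.28,0,-0.45],[0.005,0.006,0.28,0,-0.9],[0.005,0.006,0.28,0,-0.9],[0.005,0.006,0.28,0,-0.9],[0.005,0.006,0.28,0,-0.9]],
], squeeze=25)

```text
time_s: 3.42
eef_pos: [0.3995, -0.21, 0.0581]
tcp_rot: [0.999, -0.042, 0.001, 0.0]
wrist_force: [0.2, 2.3, 7.4]
opening: 0.0136
finger_force: 25.0
```

```bash
python3 - <<'E'
from h import *
go(.40,-.2102,.20,-6.5); go(.5511,-.1121,.13,-6.5)
E
```

```text
shift [ 0.0033  0.0009 -0.5675] turn 0.0378 yaw -4.8 p [ 0.3995 -0.21    0.0581]
shift [ 0.5722 -0.4408 -0.2866] turn 0.0378 yaw -4.8 p [ 0.3995 -0.21    0.0581]
```

>>> arm_command([
  [[0,0,-0.15,0,-0.9],[0,0,-0.35,0,-0.9],[0,0,-0.57,0.02,-0.9],[0.15,-0.11,-0.57,0.038,-0.9],[0.3,-0.23,-0.57,0.038,-0.9],[0.45,-0.35,-0.57,0.038,-0.9],[0.572,-0.44,-0.57,0.038,-0.9],[0.572,-0.44,-0.57,0.038,-0.9]],
])

```text
time_s: 4.42
eef_pos: [0.5519, -0.1099, 0.1994]
tcp_rot: [0.999, -0.055, 0.0, -0.001]
wrist_force: [-0.6, 0.1, -1.0]
opening: 0.0139
finger_force: 25.0
```

```bash
python3 - <<'E'
from cad import *
go(.5511,-.1121,.13,-6.5)
print(arm.observe()["opening"],arm.observe()["wrist_force"])
c=shot("wrist","w3"); np.savez("w3.npz",o=c["o"],Q=c["Q"],mtx=c["mtx"],pixels=c["pixels"])
E
```

```text
shift [-0.0025  0.0093  0.2777] turn 0.0051 yaw -6.27 p [ 0.5519 -0.1099  0.1994]
0.013924333170204988 [-0.59056792  0.14934967 -1.02157318]
```

View pics/w3.png

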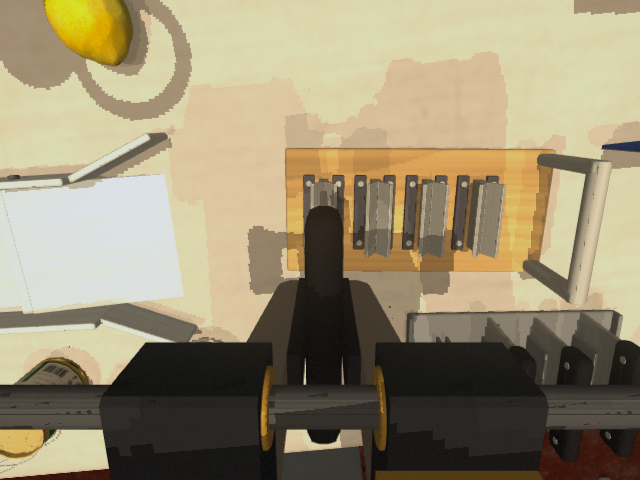

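Scraper is held (px 323), above clip 4 (clip pads at 304–342, row 185). Refine the caddy pose from this view.

```bash
python3 - <<'E'
from cad import *
c=dict(np.load("w3.npz"))
o,a=caddy(c,(270,140,570,290)); print("caddy",o.round(4),a.round(2))
ux=np.array([np.cos(np.radians(a)),np.sin(np.radians(a))])
print("clips",[(o+ux*k/1000).round(4).tolist() for k in (-50,-6,38,82)])
x=o+ux*.082
go(*x,.12,a-90); go(*x,.090,a-90);go(*x,.060,a-90)
E
```

```text
box [  285   148   271   124 21319] width 108.6 angles [np.float32(83.15), np.float32(83.3)]
caddy [ 0.5431 -0.1924] 83.23
clips [[0.5372, -0.2421], [0.5424, -0.1984], [0.5476, -0.1547], [0.5528, -0.111]]
shift [ 0.0095 -0.0035  0.3169] turn 0.0083 yaw -6.4 p [ 0.5504 -0.1116  0.1992]
shift [ 0.0096 -0.0035  0.4369] turn 0.0083 yaw -6.4 p [ 0.5504 -0.1116  0.1992]
shift [ 0.0097 -0.0035  0.5569] turn 0.0083 yaw -6.4 p [ 0.5504 -0.1116  0.1992]
```

>>> arm_command([
  [[0.006,-0.001,0.2,0.008,-0.9],[0.006,-0.001,0.36,0.008,-0.9],[0.006,-0.001,0.41,0.008,-0.9],[0.006,-0.001,0.45,0.008,-0.9],[0.006,-0.001,0.49,0.008,-0.9],[0.006,-0.001,0.52,0.008,-0.9],[0.006,-0.001,0.545,0.008,-0.9],[0.006,-0.001,0.545,0.008,-0.9]],
])

```text
time_s: 5.48
eef_pos: [0.5523, -0.1119, 0.0638]
tcp_rot: [0.998, -0.06, 0.001, -0.0]
wrist_force: [0.3, 5.0, 2.5]
opening: 0.0138
finger_force: 25.0
```

```bash
python3 - <<'E'
from cad import *
go(.5528,-.111,.060); s=arm.observe(); print(s["wrist_force"],s["wrist_torque"],s["opening"])
E
```

```text
shift [ 0.0014 -0.0037  0.015 ] turn 0 yaw -6.85 p [ 0.5523 -0.1119  0.0638]
[0.26940787 5.00298689 2.52295318] [ 1.11115232 -0.14914608  0.04769873] 0.013822908537422234
```

>>> arm_command([
  [[0,0,0.012,0,-0.9],[0,0,0.02,0,-0.9],[0,0,0.02,0,-0.9]],
])

```text
time_s: 5.85
eef_pos: [0.5534, -0.1119, 0.0625]
tcp_rot: [0.998, -0.06, 0.002, 0.0]
wrist_force: [-7.2, 5.4, 31.1]
opening: 0.0135
finger_force: 25.0
```

>>> arm_command([
  [[0,0,-0.004,0,-0.9],[0,0,-0.004,0,-0.45],[0,0,-0.004,0,-0.45],[0,0,-0.004,0,-0.45],[0,0,-0.1,0,-0.45],[0,0,-0.25,0,-0.45],[0,0,-0.4,0,-0.45],[0,0,-0.4,0,-0.45]],
])

```text
time_s: 6.85
eef_pos: [0.5537, -0.1129, 0.1609]
tcp_rot: [0.998, -0.06, 0.003, 0.001]
wrist_force: [0.3, 0.7, 0.2]
opening: 0.0256
finger_force: 0.0
```

```bash
python3 - <<'E'
from cad import *
go(.3899,-.2528,.1625,-4.5);go(.3899,-.2528,.056,-4.5)
c=shot("wrist","w4")
E
```

```text
shift [-0.5831  0.6341 -0.0089] turn -0.0534 yaw -6.9 p [ 0.5537 -0.1129  0.1609]
shift [-0.5854  0.6337  0.4171] turn -0.0534 yaw -6.9 p [ 0.5537 -0.1129  0.1609]
```

View pics/w4.png

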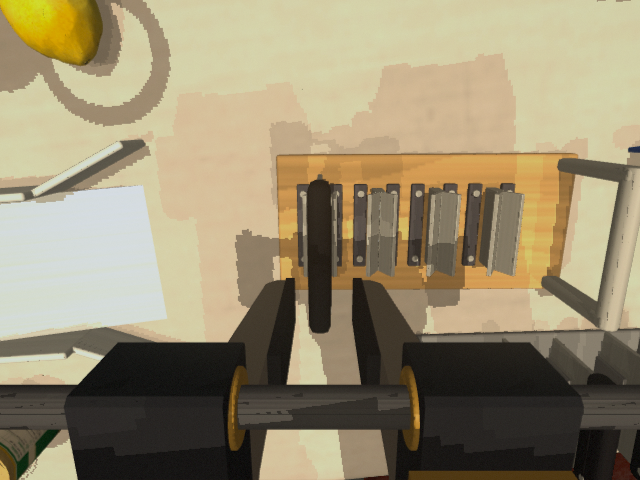

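Scraper 1 stands seated in clip 4 (px 319, 180–332). On to the next one.

>>> arm_command([
  [[-0.15,0.16,-0.02,-0.05,-0.45],[-0.3,0.32,-0.02,-0.05,-0.45],[-0.45,0.48,-0.02,-0.05,-0.45],[-0.583,0.634,-0.02,-0.05,-0.45],[-0.583,0.634,-0.02,-0.05,-0.45],[-0.584,0.634,0.13,-0.05,-0.45],[-0.584,0.634,0.13,-0.05,-0.45]],
])

```text
time_s: 7.78
eef_pos: [0.3862, -0.2502, 0.1233]
tcp_rot: [0.999, -0.04, -0.003, -0.002]
wrist_force: [-0.8, -0.2, 0.0]
opening: 0.0251
finger_force: 0.0
```

```bash
cat > hand.py <<'E'
from cad import *
import sys
def hcheck(save=None):
    "centre & angle of the handle nearest below the gripper (top at z=.088)"
    c=shot("wrist",save); m=(c["pixels"].max(2)<75).astype(int)
    R=[]
    for r in range(195,276,5):
        d=np.diff(np.r_[0,m[r],0]); a=np.where(d==1)[0]; b=np.where(d==-1)[0]
        k=[(x,y) for x,y in zip(a,b) if 12<y-x<50]
        if k: x,y=min(k,key=lambda t:abs((t[0]+t[1])/2-323)); R.append((r,(x+y)/2,y-x))
    R=np.array(R); print(R[::4].tolist()); p=ray(c,[R[0][[1,0]],R[-1][[1,0]]],.088)[:,:2]
    d=p[0]-p[1]; return c,p[1],np.degrees(np.arctan2(d[1],d[0]))
if __name__=="__main__":
    c,p,a=hcheck(); P,Rm=pose(); ux=rot((1,0),a); ctr=p+ux*(P[0]-p[0])
    print("handle near",p.round(4),"ang",a.round(2),"at tcp x:",ctr.round(4)); go(P[0],ctr[1],.056,a)
E
python3 hand.py
```

```text
[[195.0, 328.0, 28.0], [215.0, 328.0, 28.0], [235.0, 327.0, 28.0], [255.0, 327.0, 28.0], [275.0, 326.5, 27.0]]
handle near [ 0.3839 -0.252 ] ang -5.45 at tcp x: [ 0.3874 -0.2523]
shift [0.0014 0.0067 0.2745] turn 0.0201 yaw -4.54 p [ 0.3874 -0.2508  0.1246]
```

>>> arm_command([
  [[0.01,0.007,0.12,0.015,-0.45],[0.01,0.007,0.24,0.015,-0.45],[0.01,0.007,0.272,0.015,-0.45],[0.01,0.007,0.272,0.015,-0.45],[0.01,0.007,0.272,0.015,-0.9],[0.01,0.007,0.272,0.015,-0.9],[0.01,0.007,0.272,0.015,-0.9]],
])

```text
time_s: 8.7
eef_pos: [0.3911, -0.2536, 0.0588]
tcp_rot: [0.999, -0.046, 0.001, 0.0]
wrist_force: [0.7, 4.0, 7.4]
opening: 0.0139
finger_force: 25.0
```

```bash
python3 - <<'E'
from cad import *
go(.547,-.1555,.20,-6.7); s=arm.observe(); print(s["wrist_force"],s["wrist_torque"],s["opening"])
E
```

```text
shift [ 0.5857 -0.448  -0.5639] turn 0.0319 yaw -5.27 p [ 0.3911 -0.2536  0.0588]
[0.6794523  3.97005965 7.43018243] [ 1.18623972 -0.15105356 -0.01356073] 0.01389402703237283
```

>>> arm_command([
  [[0,0,-0.15,0,-0.9],[0,0,-0.35,0,-0.9],[0,0,-0.564,0.02,-0.9],[0.15,-0.11,-0.564,0.032,-0.9],[0.3,-0.23,-0.564,0.032,-0.9],[0.45,-0.35,-0.564,0.032,-0.9],[0.586,-0.448,-0.564,0.032,-0.9],[0.586,-0.448,-0.564,0.032,-0.9]],
])

```text
time_s: 9.7
eef_pos: [0.5484, -0.1538, 0.1986]
tcp_rot: [0.998, -0.057, 0.0, -0.0]
wrist_force: [0.0, 0.3, -1.4]
opening: 0.0136
finger_force: 25.0
```

```bash
cat > place.py <<'E'
from cad import *
import sys
k=float(sys.argv[1]); roi=tuple(map(int,sys.argv[2:6]))
c=shot("wrist","pl"+sys.argv[6]); np.savez("pl.npz",o=c["o"],Q=c["Q"],mtx=c["mtx"],pixels=c["pixels"])
o,a=caddy(c,roi); print("caddy",o.round(4),a.round(2)); u=rot((1,0),a); x=o+u*k
go(*x,.063,a-90); print(arm.observe()["opening"])
E
python3 place.py .038 200 130 570 300 2
```

```text
box [  233   150   271   123 20052] width 108.7 angles [np.float32(83.52), np.float32(83.51)]
caddy [ 0.5429 -0.193 ] 83.52
shift [ 0.0025 -0.0017  0.5417] turn -0.0032 yaw -6.63 p [ 0.5466 -0.1556  0.1984]
0.013956967168285867
```

>>> arm_command([
  [[0.002,-0.001,0.2,0,-0.9],[0.002,-0.001,0.36,0,-0.9],[0.002,-0.001,0.41,0,-0.9],[0.002,-0.001,0.45,0,-0.9],[0.002,-0.001,0.49,0,-0.9],[0.002,-0.001,0.52,0,-0.9],[0.002,-0.001,0.545,0,-0.9],[0.002,-0.001,0.552,0,-0.9]],
])

```text
time_s: 10.75
eef_pos: [0.5481, -0.1556, 0.0638]
tcp_rot: [0.998, -0.059, 0.001, 0.0]
wrist_force: [-9.0, 5.5, 33.3]
opening: 0.0139
finger_force: 25.0
```

>>> arm_command([
  [[0,0,0,0,-0.9]],
])

```text
time_s: 10.88
eef_pos: [0.548, -0.1556, 0.0639]
tcp_rot: [0.998, -0.059, 0.001, 0.0]
wrist_force: [-6.1, 4.7, 23.2]
opening: 0.0142
finger_force: 25.0
```

>>> arm_command([
  [[0,0,0,0,-0.45],[0,0,0,0,-0.45],[0,0,0,0,-0.45],[0,0,-0.1,0,-0.45],[0,0,-0.25,0,-0.45],[0,0,-0.4,0,-0.45],[0,0,-0.4,0,-0.45]],
])

```text
time_s: 11.75
eef_pos: [0.5488, -0.1567, 0.1635]
tcp_rot: [0.998, -0.059, 0.003, 0.001]
wrist_force: [0.2, -0.7, -0.7]
opening: 0.0254
finger_force: 0.0
```

```bash
python3 - <<'E'
from cad import *
go(.3861,-.2966,.165,-4.7);go(.3861,-.2966,.125,-4.7)
print(arm.observe()["opening"])
E
```

```text
shift [-0.5803  0.6323 -0.0083] turn -0.0459 yaw -6.77 p [ 0.5488 -0.1567  0.1635]
shift [-0.5812  0.6321  0.1517] turn -0.0459 yaw -6.77 p [ 0.5488 -0.1567  0.1635]
0.02538070578170253
```

>>> arm_command([
  [[-0.15,0.16,-0.01,-0.04,-0.45],[-0.3,0.32,-0.01,-0.04,-0.45],[-0.45,0.48,-0.01,-0.04,-0.45],[-0.58,0.632,-0.01,-0.04,-0.45],[-0.58,0.632,-0.01,-0.04,-0.45],[-0.58,0.632,0.15,-0.04,-0.45],[-0.58,0.632,0.15,-0.04,-0.45],[-0.58,0.632,0.15,-0.04,-0.45]],
])

```text
time_s: 12.75
eef_pos: [0.3852, -0.2953, 0.1236]
tcp_rot: [0.999, -0.042, 0.0, -0.0]
wrist_force: [0.2, -0.5, -0.5]
opening: 0.025
finger_force: 0.0
```

```bash
python3 hand.py
```

```text
[[195.0, 325.5, 27.0], [215.0, 326.0, 28.0], [235.0, 325.0, 28.0], [255.0, 325.0, 28.0], [275.0, 324.5, 27.0]]
handle near [ 0.3831 -0.2962] ang -5.49 at tcp x: [ 0.3854 -0.2964]
shift [0.     0.0031 0.2721] turn 0.0138 yaw -4.87 p [ 0.3854 -0.2956  0.124 ]
```

>>> arm_command([
  [[0.002,0.003,0.12,0.01,-0.45],[0.002,0.003,0.24,0.01,-0.45],[0.002,0.003,0.27,0.01,-0.45],[0.002,0.003,0.27,0.01,-0.45],[0.002,0.003,0.27,0.01,-0.9],[0.002,0.003,0.27,0.01,-0.9],[0.002,0.003,0.27,0.01,-0.9]],
])

```text
time_s: 13.68
eef_pos: [0.3857, -0.2971, 0.057]
tcp_rot: [0.999, -0.047, 0.001, 0.001]
wrist_force: [0.0, 0.9, 6.6]
opening: 0.014
finger_force: 25.0
```

```bash
python3 - <<'E'
from cad import *
go(.542,-.199,.20,-6.5); s=arm.observe(); print(s["opening"])
E
```

```text
shift [ 0.5867 -0.4486 -0.5715] turn 0.0247 yaw -5.39 p [ 0.3857 -0.2971  0.057 ]
0.01396657499684632
```

>>> arm_command([
  [[0,0,-0.15,0,-0.9],[0,0,-0.35,0,-0.9],[0,0,-0.57,0.02,-0.9],[0.15,-0.11,-0.57,0.025,-0.9],[0.3,-0.23,-0.57,0.025,-0.9],[0.45,-0.35,-0.57,0.025,-0.9],[0.587,-0.449,-0.57,0.025,-0.9],[0.587,-0.449,-0.57,0.025,-0.9]],
])

```text
time_s: 14.68
eef_pos: [0.5437, -0.1955, 0.1982]
tcp_rot: [0.999, -0.054, 0.0, -0.001]
wrist_force: [-0.1, 0.6, -1.5]
opening: 0.0138
finger_force: 25.0
```

```bash
python3 place.py -.006 130 120 570 310 3
```

```text
box [  184   149   271   125 18282] width 108.5 angles [np.float32(83.04), np.float32(83.43)]
caddy [ 0.543  -0.1937] 83.24
shift [0.0028 0.0092 0.5397] turn 0.0089 yaw -6.36 p [ 0.5419 -0.1974  0.1979]
0.013828181798066476
```

View pics/pl3.png

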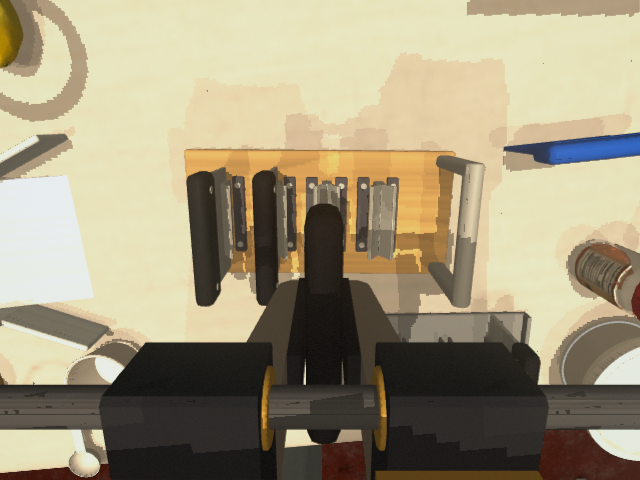

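Two handles are seated (px 203 and 265) and the held one is over clip 2 (323). Press down.

>>> arm_command([
  [[0.003,0.008,0.2,0.008,-0.9],[0.003,0.008,0.36,0.008,-0.9],[0.003,0.008,0.41,0.008,-0.9],[0.003,0.008,0.45,0.008,-0.9],[0.003,0.008,0.49,0.008,-0.9],[0.003,0.008,0.52,0.008,-0.9],[0.003,0.008,0.545,0.008,-0.9],[0.003,0.008,0.554,0.008,-0.9]],
])

```text
time_s: 15.72
eef_pos: [0.5427, -0.2004, 0.0624]
tcp_rot: [0.998, -0.06, 0.0, 0.0]
wrist_force: [-9.7, 6.9, 33.0]
opening: 0.0137
finger_force: 25.0
```

>>> arm_command([
  [[0,0,0,0,-0.9]],
])

```text
time_s: 15.85
eef_pos: [0.5426, -0.2003, 0.0625]
tcp_rot: [0.998, -0.06, 0.0, 0.0]
wrist_force: [-5.6, 6.7, 20.7]
opening: 0.0139
finger_force: 25.0
```

>>> arm_command([
  [[0,0,0,0,-0.45],[0,0,0,0,-0.45],[0,0,0,0,-0.45],[0,0,-0.1,0,-0.45],[0,0,-0.25,0,-0.45],[0,0,-0.4,0,-0.45],[0,0,-0.4,0,-0.45]],
])

```text
time_s: 16.73
eef_pos: [0.5439, -0.2018, 0.1626]
tcp_rot: [0.998, -0.06, 0.003, 0.001]
wrist_force: [0.0, 0.1, 0.7]
opening: 0.0254
finger_force: 0.0
```

```bash
python3 - <<'E'
from cad import *
go(.3859,-.3412,.165,-5);go(.3859,-.3412,.125,-5)
print(arm.observe()["opening"])
E
```

```text
shift [-0.5601  0.6294 -0.0114] turn -0.0424 yaw -6.91 p [ 0.5439 -0.2018  0.1626]
shift [-0.561   0.6291  0.1486] turn -0.0424 yaw -6.91 p [ 0.5439 -0.2018  0.1626]
0.025390142191778084
```

>>> arm_command([
  [[-0.15,0.16,-0.01,-0.04,-0.45],[-0.3,0.32,-0.01,-0.04,-0.45],[-0.45,0.48,-0.01,-0.04,-0.45],[-0.56,0.629,-0.01,-0.04,-0.45],[-0.56,0.629,-0.01,-0.04,-0.45],[-0.56,0.629,0.15,-0.04,-0.45],[-0.56,0.629,0.15,-0.04,-0.45],[-0.56,0.629,0.15,-0.04,-0.45]],
])

```text
time_s: 17.73
eef_pos: [0.385, -0.3396, 0.1226]
tcp_rot: [0.999, -0.044, 0.0, -0.0]
wrist_force: [-0.3, 0.2, 0.5]
opening: 0.0254
finger_force: 0.0
```

```bash
python3 hand.py
```

```text
[[195.0, 325.0, 28.0], [215.0, 325.0, 28.0], [235.0, 325.0, 28.0], [255.0, 325.0, 28.0], [275.0, 324.5, 27.0]]
handle near [ 0.3832 -0.3405] ang -5.29 at tcp x: [ 0.3852 -0.3406]
shift [-0.      0.0027  0.2684] turn 0.0063 yaw -5.01 p [ 0.3852 -0.3399  0.1231]
```

>>> arm_command([
  [[0.002,0.003,0.12,0.006,-0.45],[0.002,0.003,0.24,0.006,-0.45],[0.002,0.003,0.266,0.006,-0.45],[0.002,0.003,0.266,0.006,-0.45],[0.002,0.003,0.266,0.006,-0.9],[0.002,0.003,0.266,0.006,-0.9],[0.002,0.003,0.266,0.006,-0.9]],
])

```text
time_s: 18.65
eef_pos: [0.3855, -0.3413, 0.057]
tcp_rot: [0.999, -0.047, 0.001, 0.001]
wrist_force: [-0.1, 1.8, 7.0]
opening: 0.0136
finger_force: 25.0
```

```bash
python3 - <<'E'
from cad import *
go(.537,-.243,.20,-6.7); s=arm.observe(); print(s["opening"])
E
```

```text
shift [ 0.5679 -0.4472 -0.5714] turn 0.0303 yaw -5.34 p [ 0.3855 -0.3413  0.057 ]
0.013581140868619244
```

>>> arm_command([
  [[0,0,-0.15,0,-0.9],[0,0,-0.35,0,-0.9],[0,0,-0.57,0.02,-0.9],[0.15,-0.11,-0.57,0.03,-0.9],[0.3,-0.23,-0.57,0.03,-0.9],[0.45,-0.35,-0.57,0.03,-0.9],[0.568,-0.447,-0.57,0.03,-0.9],[0.568,-0.447,-0.57,0.03,-0.9]],
])

```text
time_s: 19.65
eef_pos: [0.5386, -0.2397, 0.1983]
tcp_rot: [0.998, -0.056, 0.0, -0.001]
wrist_force: [-0.3, -0.1, -0.6]
opening: 0.0135
finger_force: 25.0
```

```bash
python3 place.py -.05 80 120 570 310 4
```

```text
box [  132   149   271   124 14929] width 108.6 angles [np.float32(83.63), np.float32(83.61)]
caddy [nan nan] 83.62
shift [nan nan nan] turn -0.0038 yaw -6.55 p [ 0.5368 -0.2417  0.1981]
0.013573630273704222
  return _methods._mean(a, axis=axis, dtype=dtype,
  ret = ret.dtype.type(ret / rcount)
```

The outline box is unshifted (left edge px 132, rows 149–273), so the caddy is where it was. Press into clip 1 at (0.5372, −0.2432).

>>> arm_command([
  [[0.002,0.006,0.2,0.003,-0.9],[0.002,0.006,0.36,0.003,-0.9],[0.002,0.006,0.41,0.003,-0.9],[0.002,0.006,0.45,0.003,-0.9],[0.002,0.006,0.49,0.003,-0.9],[0.002,0.006,0.52,0.003,-0.9],[0.002,0.006,0.545,0.003,-0.9],[0.002,0.006,0.554,0.003,-0.9]],
])

```text
time_s: 20.7
eef_pos: [0.5374, -0.2441, 0.0625]
tcp_rot: [0.998, -0.059, 0.0, 0.0]
wrist_force: [-10.0, 7.8, 32.3]
opening: 0.0138
finger_force: 25.0
```

>>> arm_command([
  [[0,0,0,0,-0.9]],
])

```text
time_s: 20.82
eef_pos: [0.5373, -0.244, 0.0625]
tcp_rot: [0.998, -0.059, 0.0, 0.0]
wrist_force: [-5.5, 6.8, 20.7]
opening: 0.0138
finger_force: 25.0
```

>>> arm_command([
  [[0,0,0,0,-0.45],[0,0,0,0,-0.45],[0,0,0,0,-0.45],[0,0,-0.2,0,-0.45],[0,0,-0.4,0,-0.45],[-0.1,-0.1,-0.6,-0.1,-0.2],[-0.25,-0.25,-0.8,-0.149,-0.2],[-0.25,-0.4,-0.95,-0.149,-0.2]],
])

```text
time_s: 21.82
eef_pos: [0.4846, -0.1381, 0.2984]
tcp_rot: [1.0, -0.003, -0.001, 0.001]
wrist_force: [2.3, -0.1, -0.0]
opening: 0.0371
finger_force: 0.0
```

>>> arm_command([
  [[0,-0.15,0,0,-0.2],[0,-0.3,0,0,-0.2],[0,-0.3,0,0,-0.2],[0,-0.3,0,0,-0.2]],
])

```text
time_s: 22.32
eef_pos: [0.4867, -0.0637, 0.2971]
tcp_rot: [1.0, -0.002, -0.0, 0.0]
wrist_force: [-0.4, -0.7, -0.6]
opening: 0.037
finger_force: 0.0
```

```bash
python3 - <<'E'
from cad import *
print(pose()[0],yaw(pose()[1]),arm.observe()["opening"])
c=shot("wrist","w6"); np.savez("w6.npz",o=c["o"],Q=c["Q"],mtx=c["mtx"],pixels=c["pixels"])
E
```

```text
[ 0.48667735 -0.06373654  0.29709546] -0.1834297614965193 0.03701117722834294
```

View pics/w6.png

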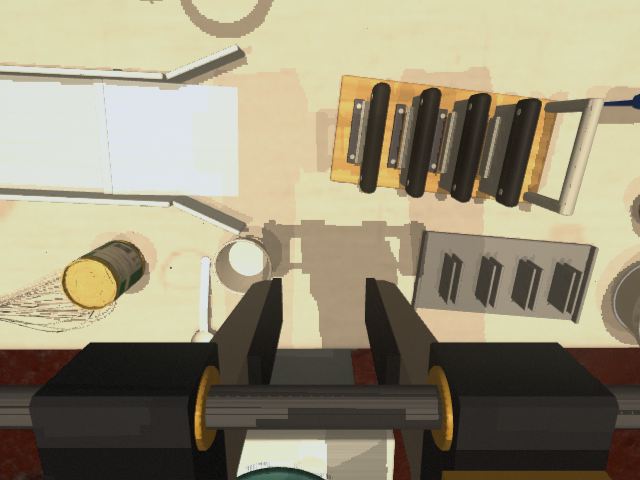

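All four scrapers are seated (px 375, 423, 471, 520) and the rack is empty. The dock ramp foot is at px (238, 87–196). Next I'll look straight over the dock.

>>> arm_command([
  [[0,-0.25,0,0,-0.2],[0,-0.5,0,0,-0.2],[0,-0.75,0,0,-0.2],[0,-0.9,0,0,-0.2],[0,-0.9,0,0,-0.2],[0,-0.9,0,0,-0.2]],
])

```text
time_s: 23.12
eef_pos: [0.4878, 0.1603, 0.2969]
tcp_rot: [1.0, -0.002, -0.0, 0.0]
wrist_force: [0.0, -0.5, -0.3]
opening: 0.0365
finger_force: 0.0
```

```bash
python3 - <<'E'
from cad import *
print(pose()[0],yaw(pose()[1]))
c=shot("wrist","w7"); np.savez("w7.npz",o=c["o"],Q=c["Q"],mtx=c["mtx"],pixels=c["pixels"])
E
```

```text
[0.48779445 0.1603478  0.29685319] -0.2759611651421356
```

View pics/w7.png

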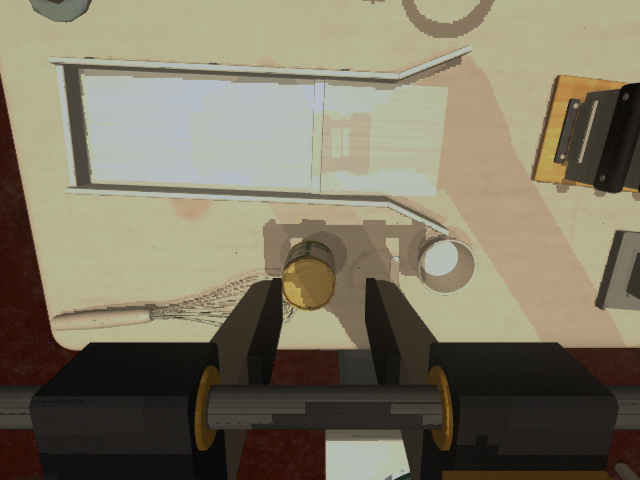

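The dock is clear. Cheek tops run (60,60)→(399,77) and (75,190)→(389,203), and the ramp foot is (447,87)–(435,195).

```bash
python3 - <<'E'
from cad import *
c=dict(np.load("w7.npz")); g=cv2.cvtColor(c["pixels"],cv2.COLOR_RGB2GRAY)
U=ray(c,[(60,61),(399,77)],.05)[:,:2];L=ray(c,[(75,190),(389,203.5)],.05)[:,:2];F=ray(c,[(447,87),(435.5,195)],0)[:,:2]
for n,p in(("U",U),("L",L),("F",F)):
    d=p[0]-p[1]; print(n,p.round(4).tolist(),np.degrees(np.arctan2(d[1],d[0])).round(2),np.linalg.norm(d).round(4))
d=(U[0]-U[1])/np.linalg.norm(U[0]-U[1])+(L[0]-L[1])/np.linalg.norm(L[0]-L[1]); d/=np.linalg.norm(d)
n=np.array([-d[1],d[0]]); mid=(U.mean(0)@n+L.mean(0)@n)/2
for nm,P,k in(("bend",(U[1]+L[1])/2,-.2),("foot",F.mean(0),-.261)):
    o=d*(P@d-k)+n*mid; print(nm,"origin",o.round(4),"lat of foot mid",round(F.mean(0)@n-mid,4))
a=np.degrees(np.arctan2(d[1],d[0])); print("ang",a)
o=d*(F.mean(0)@d+.261)+n*mid
ca=np.array([.543,-.1935]); r=ca-o; print("caddy in dock",r@d,r@n,"rel yaw",83.4-a)
c=dict(np.load("w6.npz")); print(caddy(c,(320,60,580,220)))
E
```

```text
U [[0.6194, 0.4036], [0.604, 0.088]] 87.21 0.316
L [[0.4989, 0.4095], [0.4836, 0.0929]] 87.22 0.317
F [[0.5988, 0.0281], [0.4836, 0.0325]] -2.19 0.1153
bend origin [0.5535 0.2902] lat of foot mid -0.0004
foot origin [0.5535 0.291 ] lat of foot mid -0.0004
ang 87.21147898797362
caddy in dock -0.48448091090880974 -0.013052427113116735 rel yaw -3.811478987973615
box [ 330   75  229  129 7541] width 107.5 angles [np.float32(84.15), np.float32(83.16)]
(array([ 0.54222403, -0.19216711]), np.float32(83.65567))
```

>>> arm_command([
  [[0,0.2,0,0,-0.25],[0,0.4,0,0,-0.25],[0,0.6,0,0,-0.25],[0,0.8,0,0,-0.25],[0,1,0,0,-0.25],[0,1,0,0,-0.25]],
])

```text
time_s: 23.92
eef_pos: [0.4857, -0.094, 0.297]
tcp_rot: [1.0, -0.007, -0.0, 0.001]
wrist_force: [-0.0, 0.6, -0.4]
opening: 0.0344
finger_force: 0.0
```

```bash
python3 - <<'E'
from cad import *
go(.5306,-.2973,.22,-6.5)
E
```

```text
shift [0.1908 0.8101 0.3093] turn 0.1273 yaw -0.77 p [ 0.4857 -0.094   0.297 ]
```

>>> arm_command([
  [[0.04,0.2,0,0.05,-0.25],[0.08,0.4,0,0.1,-0.25],[0.12,0.6,0,0.127,-0.25],[0.19,0.81,0,0.127,-0.25],[0.19,0.81,0.31,0.127,-0.25],[0.19,0.81,0.31,0.127,-0.25],[0.19,0.81,0.31,0.127,-0.25]],
])

```text
time_s: 24.8
eef_pos: [0.5335, -0.2893, 0.2196]
tcp_rot: [0.999, -0.05, -0.001, -0.001]
wrist_force: [-0.0, 0.1, 0.5]
opening: 0.0347
finger_force: 0.0
```

```bash
python3 - <<'E'
from cad import *
go(.5306,-.2973,.067,-6.5)
c=shot("wrist","w8"); np.savez("w8.npz",o=c["o"],Q=c["Q"],mtx=c["mtx"],pixels=c["pixels"])
print(proj(c,[[.5306,-.2973,.085]]))
E
```

```text
shift [-0.0072  0.0336  0.6103] turn 0.0159 yaw -5.79 p [ 0.5335 -0.2893  0.2196]
[[333.76942353 228.63303139]]
```

View pics/w8.png

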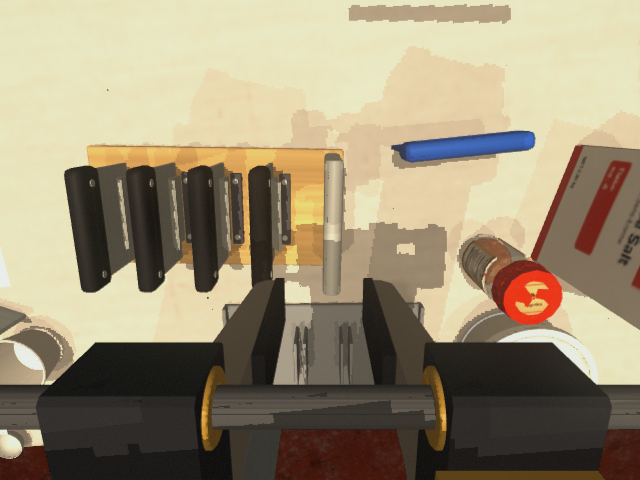

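The bar is seen at px (333, 155–293), matching the projection (334,229), and the caddy is unmoved. Descend to cage it, then grip gently.

>>> arm_command([
  [[-0.007,0.034,0.1,0.01,-0.25],[-0.007,0.034,0.25,0.01,-0.25],[-0.007,0.034,0.4,0.01,-0.25],[-0.007,0.034,0.5,0.01,-0.25],[-0.007,0.034,0.61,0.01,-0.25],[-0.007,0.034,0.61,0.01,-0.25],[-0.007,0.034,0.61,0.01,-0.8],[-0.007,0.034,0.61,0.01,-0.8]],
], squeeze=8)

```text
time_s: 25.85
eef_pos: [0.5328, -0.2978, 0.0695]
tcp_rot: [0.998, -0.055, 0.002, -0.0]
wrist_force: [-0.5, 7.8, 5.3]
opening: 0.0167
finger_force: 4.0
```

>>> arm_command([
  [[0,0,0,0,-0.8],[0,0,0,0,-0.8]],
])

```text
time_s: 26.1
eef_pos: [0.533, -0.2967, 0.0694]
tcp_rot: [0.999, -0.054, 0.001, -0.001]
wrist_force: [-0.4, 5.9, 6.1]
opening: 0.0133
finger_force: 8.0
```

```bash
cat > dock.py <<'E'
from cad import *
D=np.array([.5535,.2906]); A=87.2; u=rot((1,0),A); n=rot((0,1),A)
def tgt(bx,by=0,rel=0,z=.067,off=0):
    "bar centre at dock (bx,by), caddy heading rel deg to dock"
    p=D+u*(bx+off)+n*by; go(p[0],p[1],z,A+rel-90)
def where():
    p,R=pose(); r=p[:2]-D; print("bar(tcp) in dock",(r@u).round(4),(r@n).round(4),"rel",(yaw(R)+90-A).round(2),"z",p[2].round(4))
E
python3 - <<'E'
from dock import *
where(); s=arm.observe(); print(s["opening"],s["wrist_force"])
tgt(-.515,0,0)
E
```

```text
bar(tcp) in dock -0.5876 -0.0082 rel -3.41 z 0.0694
0.013335099227415631 [-0.3899042   5.91556048  6.1476974 ]
shift [-0.0499 -0.2879  0.01  ] turn -0.0758 yaw -6.21 p [ 0.533  -0.2967  0.0694]
```

>>> arm_command([
  [[-0.005,-0.03,0,-0.01,-0.8],[-0.012,-0.07,0,-0.025,-0.8],[-0.02,-0.11,0,-0.04,-0.8],[-0.028,-0.15,0,-0.055,-0.8],[-0.036,-0.19,0,-0.07,-0.8],[-0.043,-0.23,0,-0.076,-0.8],[-0.05,-0.26,0,-0.076,-0.8],[-0.05,-0.288,0,-0.076,-0.8]],
])

```text
time_s: 27.1
eef_pos: [0.5277, -0.2295, 0.0693]
tcp_rot: [1.0, -0.026, 0.002, 0.003]
wrist_force: [0.8, -6.4, 3.7]
opening: 0.0139
finger_force: 8.0
```

```bash
python3 - <<'E'
from dock import *
where(); s=arm.observe(); print(s["opening"],s["wrist_force"])
c=shot("wrist","w9"); np.savez("w9.npz",o=c["o"],Q=c["Q"],mtx=c["mtx"],pixels=c["pixels"])
E
```

```text
bar(tcp) in dock -0.5207 0.0003 rel -0.21 z 0.0693
0.013913539448107519 [ 0.77613282 -6.35715206  3.70513955]
```

View pics/w9.png

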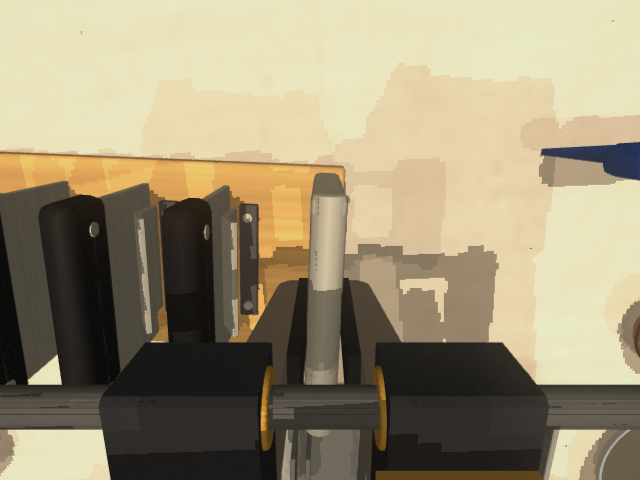

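The wood's far edge runs (0,153)→(340,166), so the caddy lags the gripper's turn. Work out by how much.

```bash
cat >> dock.py <<'E'
def edge(c,cols=(10,300)):
    "caddy's far edge (caddy y=-55) from the wood: heading rel to dock, lateral of caddy centreline at several dock x"
    hsv=cv2.cvtColor(c["pixels"],cv2.COLOR_RGB2HSV); m=cv2.inRange(hsv,(12,110,110),(28,255,255))
    P=[]
    for x in range(*cols,6):
        r=np.where(m[:,x]>0)[0]
        r=[k for k in r if m[k:k+5,x].all()]
        if r: P.append((x,r[0]))
    W=ray(c,P,.012)[:,:2]; q=np.c_[(W-D)@u,(W-D)@n]; f=np.polyfit(q[:,0],q[:,1],1)
    for _ in range(3):
        e=np.abs(np.polyval(f,q[:,0])-q[:,1]); k=e<=max(np.median(e)*2,3e-4); f=np.polyfit(q[k,0],q[k,1],1)
    print("rel",np.degrees(np.arctan(f[0])).round(2),"centre lat at x=-.5,-.4,-.3:",(np.polyval(f,[-.5,-.4,-.3])+.055).round(4),"n",k.sum())
E
python3 - <<'E'
from dock import *
c=dict(np.load("w9.npz")); edge(c,(10,330)); tgt(-.49,0.0,2.5)
E
```

```text
rel -2.6 centre lat at x=-.5,-.4,-.3: [ 0.0013 -0.0032 -0.0077] n 54
shift [ 0.0006 -0.1175  0.0087] turn -0.0587 yaw -2.94 p [ 0.5279 -0.2281  0.0693]
```

>>> arm_command([
  [[0,0,0,0,-0.8],[0,-0.02,0,-0.02,-0.8],[0,-0.04,0,-0.04,-0.8],[0,-0.06,0,-0.06,-0.8],[0,-0.08,0,-0.06,-0.8],[0,-0.1,0,-0.06,-0.8],[0,-0.1,0,-0.06,-0.8]],
], squeeze=40)

```text
time_s: 28.02
eef_pos: [0.5295, -0.2036, 0.0693]
tcp_rot: [1.0, -0.002, 0.002, 0.002]
wrist_force: [1.5, -5.6, 5.6]
opening: 0.0131
finger_force: 39.9
```

```bash
python3 - <<'E'
from dock import *
where(); print(arm.observe()["wrist_force"])
c=shot("wrist","w10"); edge(c,(10,330))
E
```

```text
bar(tcp) in dock -0.4948 -0.0002 rel 2.54 z 0.0693
[ 1.48777015 -5.63726346  5.60835737]
rel 1.22 centre lat at x=-.5,-.4,-.3: [0.0018 0.0039 0.006 ] n 54
```

>>> arm_command([
  [[0.002,-0.01,0,0.02,-0.8],[0.004,-0.02,0,0.035,-0.8],[0.004,-0.03,0,0.035,-0.8],[0.004,-0.04,0,0.035,-0.8],[0.004,-0.04,0,0.035,-0.8]],
])

```text
time_s: 28.7
eef_pos: [0.5299, -0.1947, 0.0693]
tcp_rot: [1.0, -0.016, 0.002, 0.003]
wrist_force: [-0.3, -6.3, 6.4]
opening: 0.0131
finger_force: 40.0
```

```bash
python3 - <<'E'
from dock import *
where(); print(arm.observe()["wrist_force"])
c=shot("wrist","w11"); edge(c,(10,330)); tgt(-.375,0,.8,off=.005); tgt(-.255,0,0.8,off=.005)
E
```

```text
bar(tcp) in dock -0.4858 -0.0001 rel 0.97 z 0.0693
[-0.30458927 -6.28458524  6.42165954]
rel 0.94 centre lat at x=-.5,-.4,-.3: [0.0016 0.0033 0.0049] n 54
shift [ 0.0074 -0.4635  0.0069] turn 0.0037 yaw -1.83 p [ 0.5299 -0.1947  0.0694]
shift [ 0.0155 -0.9434  0.0044] turn 0.0037 yaw -1.83 p [ 0.5299 -0.1947  0.0694]
```

>>> arm_command([
  [[0.002,-0.01,0,0.02,-0.8],[0.004,-0.02,0,0.035,-0.8],[0.004,-0.03,0,0.035,-0.8],[0.004,-0.04,0,0.035,-0.8],[0.004,-0.04,0,0.035,-0.8]],
])

```text
time_s: 29.38
eef_pos: [0.5308, -0.1848, 0.0693]
tcp_rot: [1.0, -0.03, 0.001, 0.003]
wrist_force: [-2.3, -7.9, 8.7]
opening: 0.0125
finger_force: 40.1
```

```bash
python3 - <<'E'
from dock import *
where(); print(arm.observe()["wrist_force"])
c=shot("wrist","w12"); edge(c,(10,330)); tgt(-.395,0,0,z=.069,off=.004)
E
```

```text
bar(tcp) in dock -0.476 -0.0006 rel -0.59 z 0.0693
[-2.31629287 -7.88363642  8.65542168]
rel -0.08 centre lat at x=-.5,-.4,-.3: [0.0015 0.0014 0.0012] n 54
shift [-0.0057 -0.3399 -0.0005] turn -0.0132 yaw -3.39 p [ 0.5308 -0.1848  0.0693]
```

>>> arm_command([
  [[0,0,0,0,-0.52],[0,0,0,0,-0.52],[0,0,0,0,-0.52],[-0.001,-0.04,0,-0.013,-0.52],[-0.002,-0.08,0,-0.013,-0.52],[-0.003,-0.12,0,-0.013,-0.52],[-0.003,-0.16,0,-0.013,-0.52],[-0.004,-0.2,0,-0.013,-0.52]],
])

```text
time_s: 30.42
eef_pos: [0.5318, -0.1331, 0.0673]
tcp_rot: [1.0, -0.025, -0.0, 0.002]
wrist_force: [-0.6, -7.9, 0.7]
opening: 0.0222
finger_force: 3.8
```

```bash
python3 - <<'E'
from dock import *
where(); s=arm.observe(); print(s["wrist_force"],s["opening"])
c=shot("wrist","w13"); edge(c,(10,330)); tgt(-.36,0,0,z=.069,off=.004);tgt(-.26,0,0,z=.069,off=.004)
E
```

```text
bar(tcp) in dock -0.4243 0.0009 rel -0.02 z 0.0673
[-0.63644536 -7.91436707  0.74854154] 0.02221678214487832
rel -0.04 centre lat at x=-.5,-.4,-.3: [0.0024 0.0023 0.0022] n 46
shift [ 0.0042 -0.2647 -0.0071] turn 0.0018 yaw -2.72 p [ 0.5319 -0.131   0.0673]
shift [ 0.0048 -0.6647 -0.0078] turn 0.0018 yaw -2.72 p [ 0.5319 -0.131   0.0673]
```

>>> arm_command([
  [[0.004,-0.05,-0.007,0,-0.52],[0.004,-0.1,-0.007,0,-0.52],[0.005,-0.15,-0.007,0,-0.52],[0.005,-0.2,-0.007,0,-0.52],[0.005,-0.25,-0.007,0,-0.52],[0.005,-0.3,-0.007,0,-0.52],[0.005,-0.35,-0.007,0,-0.52],[0.005,-0.4,-0.007,0,-0.52]],
])

```text
time_s: 31.48
eef_pos: [0.5376, -0.0306, 0.0687]
tcp_rot: [1.0, -0.024, -0.001, 0.0]
wrist_force: [0.1, -5.3, -2.1]
opening: 0.022
finger_force: 2.4
```

```bash
python3 - <<'E'
from dock import *
where(); s=arm.observe(); print(s["wrist_force"],s["opening"])
c=shot("wrist","w14"); tgt(-.2,0,0,z=.072,off=.004)
E
```

```text
bar(tcp) in dock -0.3216 0.0002 rel 0.05 z 0.0687
[ 0.09238354 -5.26828481 -2.10343837] 0.021986626814700864
shift [ 0.0018 -0.4923 -0.0116] turn 0.0041 yaw -2.61 p [ 0.5379 -0.0281  0.0689]
```

View pics/w14.png

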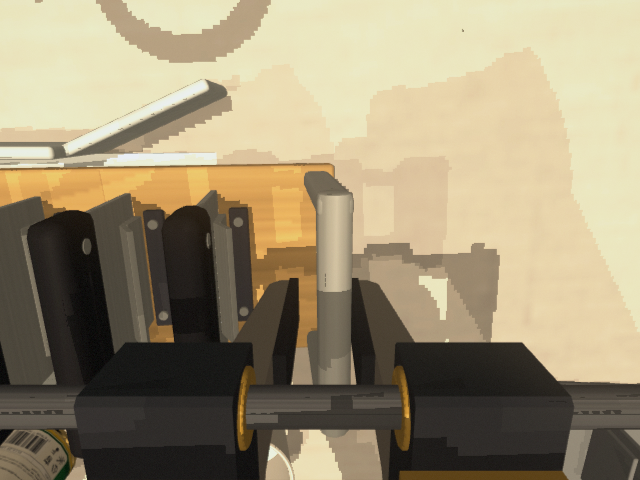

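The nose is between the cheeks and climbing, and the bar is caged at px (334, 195–400). Keep pushing.

>>> arm_command([
  [[0.001,-0.05,-0.01,0,-0.52],[0.001,-0.1,-0.01,0,-0.52],[0.002,-0.15,-0.01,0,-0.52],[0.002,-0.2,-0.01,0,-0.52],[0.002,-0.25,-0.01,0,-0.52],[0.002,-0.3,-0.01,0,-0.52],[0.002,-0.35,-0.01,0,-0.52],[0.002,-0.4,-0.01,0,-0.52]],
])

```text
time_s: 32.52
eef_pos: [0.5446, 0.0643, 0.0731]
tcp_rot: [1.0, -0.025, 0.001, 0.003]
wrist_force: [-0.9, -16.4, 10.4]
opening: 0.0218
finger_force: 7.4
```

```bash
python3 - <<'E'
from dock import *
where(); s=arm.observe(); print(s["wrist_force"],s["opening"])
tgt(-.14,0,0,z=.072,off=.004);tgt(-.105,0,0,z=.072,off=.004)
E
```

```text
bar(tcp) in dock -0.2265 -0.0022 rel -0.09 z 0.0731
[ -0.89101292 -16.42696268  10.41813686] 0.02180259982245762
shift [-0.0094 -0.3619  0.0018] turn -0.0021 yaw -2.89 p [0.5446 0.0643 0.0731]
shift [-0.0096 -0.5019  0.0009] turn -0.0021 yaw -2.89 p [0.5446 0.0643 0.0731]
```

>>> arm_command([
  [[-0.004,-0.05,0,0,-0.52],[-0.006,-0.1,0,0,-0.52],[-0.008,-0.15,0,0,-0.52],[-0.009,-0.2,0,0,-0.52],[-0.009,-0.25,0,0,-0.52],[-0.009,-0.3,0,0,-0.52],[-0.009,-0.35,0,0,-0.52],[-0.009,-0.38,0,0,-0.52]],
])

```text
time_s: 33.52
eef_pos: [0.5456, 0.1652, 0.0716]
tcp_rot: [1.0, -0.023, -0.0, -0.0]
wrist_force: [-0.5, -2.6, -2.6]
opening: 0.0219
finger_force: 1.8
```

```bash
python3 - <<'E'
from dock import *
where(); s=arm.observe(); print(s["wrist_force"],s["opening"])
tgt(-.105,0,0,z=.072,off=.004)
c=shot("wrist","w15")
E
```

```text
bar(tcp) in dock -0.1257 0.0018 rel 0.11 z 0.0716
[-0.53256307 -2.57170321 -2.5592983 ] 0.021915432036823192
shift [ 0.0074 -0.0987 -0.0017] turn 0.0025 yaw -2.69 p [0.5456 0.1652 0.0716]
```

View pics/w15.png

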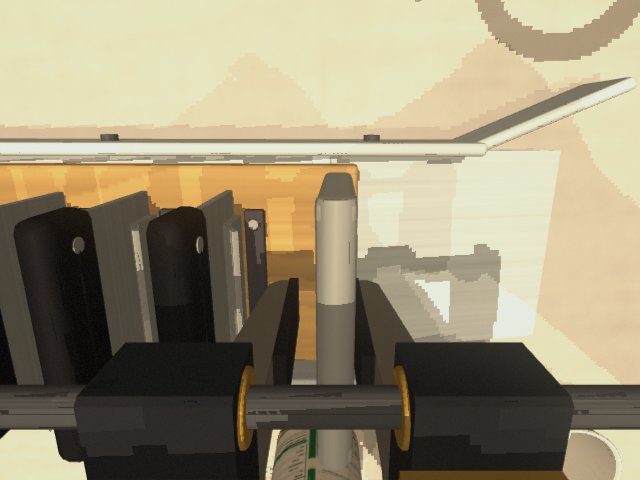

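The caddy is riding the lip, with the tail edge at px (357,168). Last 25 mm, gently.

>>> arm_command([
  [[0.004,-0.02,0,0,-0.52],[0.005,-0.04,0,0,-0.52],[0.006,-0.06,0,0,-0.52],[0.007,-0.08,0,0,-0.52],[0.007,-0.1,0,0,-0.52],[0.007,-0.105,0,0,-0.52],[0.007,-0.105,0,0,-0.52],[0.007,-0.105,0,0,-0.52]],
])

```text
time_s: 34.58
eef_pos: [0.5487, 0.1906, 0.0717]
tcp_rot: [1.0, -0.024, 0.0, -0.0]
wrist_force: [-1.1, -2.2, -0.5]
opening: 0.0221
finger_force: 0.9
```

```bash
python3 - <<'E'
from dock import *
where(); s=arm.observe(); print(s["wrist_force"],s["opening"])
c=shot("wrist","w16")
E
```

```text
bar(tcp) in dock -0.1001 -0.0001 rel 0.08 z 0.0717
[-1.1227895  -2.22503316 -0.54966215] 0.022086374709930738
```

View pics/w16.png

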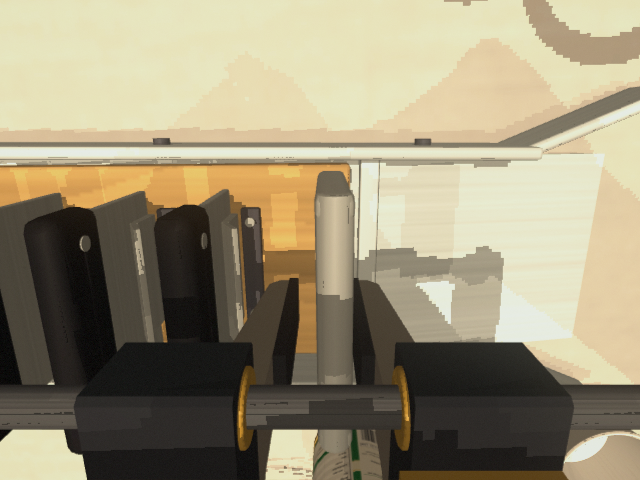

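The tail edge (px 350) now lies ahead of the lip strip (360–378), so the tail has dropped. Open and retreat, then check numerically.

>>> arm_command([
  [[0,0,0,0,-0.3],[0,0,0,0,-0.3],[0,0,-0.1,0,-0.3],[0,0,-0.3,0,-0.3],[0,0,-0.5,0,-0.3],[0,0,-0.7,0,-0.3],[0,0,-0.9,0,-0.3],[0,0,-0.9,0,-0.3]],
])

```text
time_s: 35.62
eef_pos: [0.5507, 0.1917, 0.3014]
tcp_rot: [1.0, -0.024, 0.004, -0.002]
wrist_force: [0.3, 0.4, -0.6]
opening: 0.0324
finger_force: 0.0
```

>>> arm_command([
  [[-0.1,-0.1,0,-0.06,-0.3],[-0.28,-0.2,0,-0.06,-0.3],[-0.28,-0.2,0,-0.06,-0.3],[-0.28,-0.2,0,-0.06,-0.3]],
])

```text
time_s: 36.12
eef_pos: [0.4804, 0.2436, 0.2957]
tcp_rot: [1.0, 0.0, -0.001, 0.0]
wrist_force: [0.7, -0.1, -0.4]
opening: 0.0324
finger_force: 0.0
```

```bash
python3 - <<'E'
from dock import *
where(); c=shot("wrist","w17"); np.savez("w17.npz",o=c["o"],Q=c["Q"],mtx=c["mtx"],pixels=c["pixels"])
# expected pixels for home pose: base corners z=.026, bar ends z=.099, handle tops z=.109
W=lambda x,y,z: np.r_[D+u*x+n*y,z]
print("tail corners home",proj(c,[W(-.115,-.055,.026),W(-.115,.055,.026)]).round(1).tolist())
print("lip",proj(c,[W(-.12,0,.022),W(-.13,0,.022)]).round(1).tolist())
print("bar mid/ends",proj(c,[W(-.105,s,.106) for s in(-.04,0,.04)]).round(1).tolist())
print("handles",proj(c,[W(k,s,.109) for k in(-.05,-.006,.038,.082) for s in (-.03,.03)]).round(0).tolist())
g=c["pixels"]; m=(g.max(2)<75).astype(int)
for yy in (-.03,.0,.03):
    r=int(round(proj(c,[W(-.006,yy,.109)])[0,1])); d=np.diff(np.r_[0,m[r],0]); print(r,[(int(a),int(b)) for a,b in zip(np.where(d==1)[0],np.where(d==-1)[0]) if 8<b-a<60])
hsv=cv2.cvtColor(g,cv2.COLOR_RGB2HSV); w=cv2.inRange(hsv,(12,110,110),(28,255,255))
for yy in (-.045,-.035,.0):
    r=int(round(proj(c,[W(-.11,yy,.026)])[0,1])); k=np.where(w[r]>0)[0]; print("wood row",r,k.min() if len(k) else None,k.max() if len(k) else None)
    print("  row vals",g[r,k.max()-4:k.max()+34:3].tolist() if len(k) else "")
E
```

```text
bar(tcp) in dock -0.0505 0.0707 rel 2.86 z 0.2957
tail corners home [[394.2, 73.1], [384.3, 184.2]]
lip [[393.3, 130.8], [402.9, 131.3]]
bar mid/ends [[396.5, 80.7], [391.9, 131.5], [387.5, 179.3]]
handles [[328.0, 90.0], [324.0, 165.0], [274.0, 87.0], [273.0, 162.0], [219.0, 84.0], [220.0, 160.0], [164.0, 81.0], [168.0, 157.0]]
87 [(158, 179), (180, 189), (213, 231), (266, 284), (320, 336)]
125 [(161, 191), (213, 237), (266, 285), (318, 335)]
162 [(163, 189), (215, 236), (266, 284), (316, 334)]
wood row 84 197 376
  row vals [[220, 171, 92], [215, 167, 93], [86, 80, 67], [83, 79, 64], [81, 76, 63], [141, 130, 108], [182, 170, 142], [219, 210, 176], [220, 222, 189], [202, 185, 155], [170, 162, 141], [219, 224, 227], [220, 225, 210]]
wood row 94 201 384
  row vals [[140, 106, 60], [155, 116, 65], [133, 123, 102], [181, 168, 139], [219, 208, 173], [219, 222, 188], [201, 188, 157], [173, 165, 142], [219, 224, 225], [220, 221, 188], [219, 220, 187], [220, 220, 188], [220, 220, 187]]
wood row 130 202 382
  row vals [[149, 111, 64], [149, 111, 64], [139, 127, 106], [165, 152, 125], [194, 181, 149], [184, 169, 141], [168, 154, 129], [219, 224, 207], [218, 221, 194], [220, 224, 193], [220, 224, 193], [220, 224, 193], [220, 224, 194]]
```

>>> arm_command([
  [[0,0.25,0,0,-0.3],[0,0.5,0,0,-0.3],[0,0.75,0,0,-0.3],[0,0.9,0,0,-0.3],[0,0.9,0,0,-0.3],[0,0.9,0,0,-0.3]],
])

```text
time_s: 36.92
eef_pos: [0.4812, 0.0187, 0.2963]
tcp_rot: [1.0, -0.0, -0.0, -0.0]
wrist_force: [0.1, 0.9, -0.4]
opening: 0.0323
finger_force: 0.0
```

```bash
python3 - <<'E'
from dock import *
W=lambda x,y,z: np.r_[D+u*x+n*y,z]
c2=shot("wrist","w18"); c1=dict(np.load("w17.npz"))
K=(.082,.038,-.006,-.05)
def edges(c,lat):
    m=(c["pixels"].max(2)<75).astype(int); out=[]
    for k in K:
        e=proj(c,[W(k+.007,lat,.105)])[0]; r=int(round(e[1])); d=np.diff(np.r_[0,m[r],0]); a=np.where(d==1)[0]; b=np.where(d==-1)[0]
        a=np.array([x for x,y in zip(a,b) if y-x>8]); out.append((a[np.argmin(abs(a-e[0]))],r,round(e[0],1)))
    return out
for lat in(-.03,-.015,0):
    A,B=edges(c1,lat),edges(c2,lat); res=[]
    for p,q in zip(A,B):
        P=[]
        for c,v in((c1,p),(c2,q)):
            d=c["Q"]@np.linalg.inv(c["mtx"])@[v[0],v[1],1]; o=c["o"]-np.r_[D,0]
            P.append((o[:2]@u,o[2],d[:2]@u,d[2]))
        M=np.array([[P[0][2],-P[1][2]],[P[0][3],-P[1][3]]]); t=np.linalg.solve(M,[P[1][0]-P[0][0],P[1][1]-P[0][1]])
        res.append(((P[0][0]+t[0]*P[0][2]-.007).round(4),(P[0][1]+t[0]*P[0][3]).round(4)))
    print(lat,"px",[(int(p[0]),p[2],int(q[0]),q[2]) for p,q in zip(A,B)]); print("  (x,ztop):",[tuple(map(float,r)) for r in res])
E
```

```text
-0.03 px [(158, np.float64(157.5), 0, np.float64(-117.3)), (213, np.float64(211.8), 0, np.float64(-62.9)), (266, np.float64(265.8), 0, np.float64(-8.6)), (320, np.float64(319.6), 70, np.float64(45.5))]
  (x,ztop): [(0.1816, -0.1601), (0.0633, 0.0012), (-0.0047, 0.0936), (-0.05, 0.0704)]
-0.015 px [(159, np.float64(158.6), 0, np.float64(-113.1)), (212, np.float64(212.2), 0, np.float64(-59.2)), (266, np.float64(265.6), 0, np.float64(-5.6)), (319, np.float64(318.7), 0, np.float64(47.9))]
  (x,ztop): [(0.1776, -0.1492), (0.0639, 0.0044), (-0.0055, 0.0981), (-0.0508, 0.1592)]
0 px [(160, np.float64(159.6), 0, np.float64(-108.9)), (212, np.float64(212.6), 0, np.float64(-55.7)), (266, np.float64(265.3), 0, np.float64(-2.7)), (318, np.float64(317.9), 0, np.float64(50.2))]
  (x,ztop): [(0.1734, -0.1382), (0.0629, 0.0098), (-0.0062, 0.1022), (-0.0507, 0.1619)]
```

>>> arm_command([
  [[0,-0.2,0,0,-0.3],[0,-0.4,0,0,-0.3],[0,-0.4,0,0,-0.3],[0,-0.4,0,0,-0.3]],
])

```text
time_s: 37.48
eef_pos: [0.4809, 0.1187, 0.2963]
tcp_rot: [1.0, 0.0, -0.0, 0.0]
wrist_force: [-0.2, -0.3, 0.8]
opening: 0.0321
finger_force: 0.0
```

```bash
python3 - <<'E'
from dock import *
W=lambda x,y,z: np.r_[D+u*x+n*y,z]
c=shot("wrist","w19"); m=(c["pixels"].max(2)<75).astype(int)
for lat in(-.03,-.015,0):
    out=[]
    for k in (.082,.038,-.006,-.05):
        e=proj(c,[W(k+.007,lat,.105),W(k+.007,lat,.113)]); r=int(round(e[0,1])); d=np.diff(np.r_[0,m[r],0]); a=np.where(d==1)[0]; b=np.where(d==-1)[0]
        a=np.array([x for x,y in zip(a,b) if y-x>8]); out.append((int(a[np.argmin(abs(a-e[0,0]))]),e[0,0].round(1),e[1,0].round(1)))
    print(out)
# bystanders now vs start in the top view
t=shot("top","t2")["pixels"]; t0=cv2.imread("pics/top0.png")[:,:,::-1]
for n_,(x,y,w) in dict(ramekin=(235,262,14),tin=(182,263,14),tub=(402,282,22),spice=(396,242,10)).items():
    r=cv2.matchTemplate(np.ascontiguousarray(t[y-w-8:y+w+8,x-w-8:x+w+8]),np.ascontiguousarray(t0[y-w:y+w,x-w:x+w]),cv2.TM_CCOEFF_NORMED); _,v,_,l=cv2.minMaxLoc(r); print(n_,round(v,2),l[0]-8,l[1]-8)
E
```

```text
[(6, np.float64(4.7), np.float64(-2.7)), (83, np.float64(59.1), np.float64(52.9)), (136, np.float64(113.3), np.float64(108.4)), (168, np.float64(167.3), np.float64(163.7))]
[(9, np.float64(7.5), np.float64(0.2)), (62, np.float64(61.3), np.float64(55.2)), (112, np.float64(114.8), np.float64(110.0)), (167, np.float64(168.2), np.float64(164.6))]
[(12, np.float64(10.3), np.float64(3.1)), (65, np.float64(63.4), np.float64(57.5)), (114, np.float64(116.3), np.float64(111.6)), (168, np.float64(169.1), np.float64(165.6))]
ramekin 0.7 0 0
tin 0.3 0 0
tub 0.97 0 0
spice 1.0 0 0
```

All four handles match the level home pose in both views, and the bystanders haven't moved. Handing in.

```bash
python3 -c "
from workcell import ticket
print(ticket.hand_in())"
```

```text
the job is handed in; nothing more can be done
None
```

All four scrapers are pressed home in the caddy's clips, the caddy measures level behind the dock's lip with its scrapers still seated, and I handed the job in at about 37 s; no verdict was returned.

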